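Ready the grain mill: cup under the chute, feed lever to the marker

ROBOT

A 6-joint arm with a two-finger parallel gripper is mounted at the origin on the work surface. World frame = base frame: x ahead of the robot, y to its left, z up, the work surface at z = 0. Lengths are in m, angles in rad, forces in N, time in s.
With the tool pointing down it reaches from about 0.375 to 0.975 m from the base axis. Payload 3.8 kg.
Tool frame: the origin (TCP) lies midway between the tips of the shut fingers; the grasp point (between the pads) lies 19 mm behind it; z points along the fingers, y is the direction in which the jaws open and shut (so a half turn about z gives the same grasp; the last joint's range is limited). The gripper opens to 85 mm and grips with 20 to 120 N. Pads are 22 mm wide; open, the fingers measure 114 mm over their backs; the gripper's body (76 mm by 85 mm) begins 54 mm behind the grasp point. The pads swing forward as they close: fully open they stand 13 mm farther back than shut.
Start: joints at [1.257, 0.264, 1.604, -0, 1.274, -0.037], TCP at [0.184, 0.649, 0.231] pointing down, gripper open.
Joint ranges: [-2.63, 2.63], [-0.94, 2.18], [0.31, 2.57], [-1.31, 4.45], [0, 2.66], [-2.55, 2.55]. Speed limits (rad/s): [2.57, 2.57, 3.14, 3.14, 3.14, 3.14].

INTERFACE

Orientations are given as a rotation vector (axis times angle).
In Python, from workcell import bot gives the robot as it stands.
- The arm moves only by the shell command python3 -m inch 'ROWS' [FORCE]. ROWS is JSON, a list of rows, each an object of numbers: "dx", "dy", "dz": the shift along the tool's x, y, z in m; "ax", "ay", "az": the turn, a rotation vector about the tool's x, y, z in degrees; "fingers": the opening, from -1 (shut) to 1 (fully open). A call has 1 to 20 rows; each row is the pose to reach, as a shift and turn from the pose measured when the call began, along the tool's axes at that moment; what a row does not reach only later rows make up. A row lasts 1/8 s, in which the tool goes at most 62.5 mm and 10.7 degrees, less where a joint would pass 70% of its speed; a pose out of reach is approached as far as the arm can. A call with a gripper value outside its range is refused whole. The fingers move at their own pace and stop on an object; FORCE is the grip in N (left out, the last holds). Time passes only in rows, so rows that repeat a pose let the fingers close. It gives the time, the measured TCP pose, the force and the opening at its end, in the units of the state.
- bot.read_state(): the state, without advancing time (a new reading comes with each control period).
- bot.read_camera(name): name is "side" or "top"; returns (picture, depth): 420x560x3 uint8, blue, green, red; 420x560 float32, m along the optical axis (not along the pixel's ray), 0 where there is no reading.
- bot.get_calibration(name): a dict with "intrinsics" (3x3 intrinsics, pixels), "distortion" ([k1, k2, p1, p2, k3] as OpenCV has them; the pictures are not rectified), "view" (4x4, takes a point from world to camera coordinates). Camera axes: x right, y down, z forward; pixel columns grow to the right and rows downward; lengths in m; the calibration is good to about 2 mm. A picture is of the moment at which its call begins. get_calibration takes no time and is no camera call.
- bot.finish_job(): hands the job in, once; it reports no verdict.
Trained networks look in the newest picture that a camera, given by its name, has taken for a name from the list of things; names that differ only in an ending like _2 or _b are one class to them, and where a whole thing is asked for, a point or a joint stands for the part that bears it (a point fixed in the world has none). Each returns a list of dicts, best first, with "p" (0 to 1); they miss things now and then, are a little off and sometimes report something else, mostly with a low value. They report only what shows in the picture. A call takes as long as a camera call. They do not tell look-alikes from the thing itself.
- bot.masks_of(camera, thing): "region" (420x560 bool, what is visible of it) and "box" ([left, top, right, bottom] in pixels, round what is visible of it).
The state is a dict: "time": time; "q": joint angles; "joint_vel": joint speeds; "joint_torque": joint torques, N m; "tool_pos": TCP position; "tcp_rot": TCP orientation; "wrist_force": force on the tool from outside, world axes, zero at the start; "torque": the same for the moment, N m; "width": opening from 0.0 (shut) to 1.0 (fully open).
Only numpy, scipy, OpenCV 4.12 (cv2) and the standard library are available. Lean on these libraries where they do the work, as an engineer would, in place of code of your own. Each camera call takes 0.05 s, during which the arm holds its last target. There are 200 camera calls.

TASK

Get the grain mill ready for the next batch. Stand the fallen green cup upright in the middle of the mill's round tray under the chute and let go of it; then swing the red feed lever until it points along the yellow marker, and leave it there without disturbing the other things on the shelf.

Things in the scene. Friction and masses are not known exactly. Their poses are not given: they have to be found in the camera images.
- cup_center (a point): Centre (half-way up, on the axis) of the green melamine cup: a plain straight cylinder without handle, outside diameter 66 mm, 85 mm tall, wall 4 mm, base 10 mm thick, about 130 g. Its z axis runs from the base to the open mouth. It starts lying on its side on the shelf, mouth roughly away from the robot; its z axis points up once it stands upright. Loose.
- tray (a point): Centre of the top face of the mill's round steel catch tray, 6 mm above the shelf, 100 mm in diameter. Its x axis points level from the tray towards the mill's grey housing, z up; the housing (330 mm deep, 240 mm wide, 165 mm tall) begins 90 mm from this point along x. The mill is fixed to the shelf.
- chute_lip (a point): Middle of the lower lip of the mill's steel chute, 54 mm wide overall, which comes down from the housing at 35 degrees, aimed at the middle of the tray. The lip is 47 mm from the tray's centre along the tray's x axis and 125 mm above the shelf. Fixed.
- lever_pivot (a point): Point on the feed lever's vertical hinge axis at the housing's top face (165 mm above the shelf), 225 mm from the tray's centre along the tray's x axis. Same axes as tray. The clear hopper (145 mm in diameter, top 285 mm above the shelf) stands on the housing with its centre 120 mm farther along x.
- lever_grip (a point): Point on the axis of the red upright post at the free end of the feed lever, 100 mm from the hinge axis and 212 mm above the shelf. The post is a round 20 mm peg from 177 to 235 mm above the shelf; the flat red arm below it lies 177 to 185 mm above the shelf. Its x axis points along the lever from the post to the hinge.
- gate_lever (a joint): Feed lever's angle about its vertical hinge (rad), counter-clockwise from above. At 0 it points from the hinge straight at the tray; at positive angles its post is on the -y side of the mill's centre line. Travel -1.1 to 1.1. Stiff friction hinge: moves under 2 to 3 N on the post, stays where left. Starts negative; the marker is always at a larger angle.
- marker_tip (a point): Middle of the arrow head at the outer end of the flat yellow marker strip on the dial on top of the housing, 112 mm from the hinge axis. Its x axis points along the strip from the arrow head to the hinge. The marker stays put and cannot be pushed.
- marker (a joint): Angle of the yellow marker about the same hinge axis, measured as for the feed lever: the lever points along the marker when both angles are equal.
- steel_tin: Steel tin, 90 mm in diameter, 130 mm tall, standing; origin at the centre of its underside. Leave alone.
- paddle: Wooden stirring paddle lying flat, about 245 mm long, 14 mm thick; origin under its middle, x axis along its length. Leave alone.
- jar: Amber jar with yellow cap, 80 mm in diameter, 120 mm tall; origin at the centre of its underside. Leave alone.
- bowl: Blue bowl, 150 mm across, 60 mm tall; origin at the centre of its underside. Leave alone.
- white_mug: White mug, 76 mm in diameter, 85 mm tall; origin at the centre of its underside. Leave alone.
Not all that is in view belongs to the job. What is meant by the part that bears cup_center is not black, blue or purple, and is the smaller of those in its own colour.

How it is judged:
By the outcome, as a careful person would: the job done as asked, in the order asked, and still so for the second after the job is handed in, with the robot touching nothing.
It also fails if it takes over 58 s, if anything falls off the work surface, if the arm or the gripper's body presses on something with over 40 N, if the wrist force passes 120 N, or if a joint passes its speed limit or range.

## Working session

There is one attempt and no reset: what is moved stays moved. The work goes in short steps, Python scripts to look and compute and a shell command to move; the robot and the scene stay as the last step left them, time stands still between calls to the robot, and variables do not carry over. Pictures are saved under pics/ and viewed, about 8 in all and at most 12, crops included, and the job is handed in when it is done.

```bash
ls; mkdir -p pics
cat > h.py <<'E'
import numpy as np,cv2
from workcell import bot
from scipy.spatial.transform import Rotation as R
def cal(n):
    c=bot.get_calibration(n);return np.array(c["intrinsics"],float),np.array(c["distortion"],float),np.array(c["view"],float)
def world(n,depth,uv):
    K,D,V=cal(n);uv=np.asarray(uv,float).reshape(-1,2)
    p=cv2.undistortPoints(uv.reshape(-1,1,2),K,D).reshape(-1,2)
    z=depth[uv[:,1].astype(int),uv[:,0].astype(int)]
    ok=z>0
    pc=np.c_[p*z[:,None],z][ok]
    return (pc-V[:3,3])@V[:3,:3]
def onplane(n,uv,zw):
    K,D,V=cal(n);p=cv2.undistortPoints(np.asarray(uv,float).reshape(-1,1,2),K,D).reshape(-1,2)
    d=np.c_[p,np.ones(len(p))]@V[:3,:3];o=-V[:3,:3].T@V[:3,3]
    return o+d*((zw-o[2])/d[:,2])[:,None]
def proj(n,P):
    K,D,V=cal(n);return cv2.projectPoints(np.asarray(P,float).reshape(-1,1,3),cv2.Rodrigues(V[:3,:3])[0],V[:3,3],K,D)[0].reshape(-1,2)
def maskpts(n,depth,reg):
    r,c=np.nonzero(reg);return world(n,depth,np.c_[c,r])
E
cat > look.py <<'E'
import sys;from h import *
tag=sys.argv[1]
for n in ("side","top"):
    im,d=bot.read_camera(n);cv2.imwrite(f"pics/{tag}_{n}.png",im);np.save(f"{tag}_{n}.npy",d)
    K,D,V=cal(n);print(n,"campos",(-V[:3,:3].T@V[:3,3]).round(3),"fwd",V[2,:3].round(2))
E
python3 look.py a
python3 - <<'E'
from h import *
for n in ("side","top"):
    d=np.load(f"a_{n}.npy")
    for t in ("cup_center","gate_lever","marker","tray","chute_lip","lever_grip","marker_tip","steel_tin","paddle","jar","bowl","white_mug"):
        for r in bot.masks_of(n,t)[:4]:
            P=maskpts(n,d,r["region"])
            print(n,t,round(r["p"],2),np.round(r["box"]).astype(int),r["region"].sum(),P.min(0).round(3) if len(P) else '',np.median(P,0).round(3)if len(P) else '',P.max(0).round(3)if len(P) else '')
print(bot.read_state())
E
```

```text
pics
side campos [ 0.331 -1.229  0.894] fwd [ 0.09  0.83 -0.55]
top campos [ 0.229 -0.077  1.656] fwd [ 0.15  0.01 -0.99]
side cup_center 0.92 [214 250 247 278] 805 [ 0.241 -0.282 -0.004] [ 0.29  -0.2    0.052] [ 0.335 -0.076  0.087]
side cup_center 0.9 [293 258 328 285] 844 [ 0.463 -0.252 -0.005] [ 0.504 -0.234  0.051] [ 0.568 -0.115  0.069]
side cup_center 0.85 [152 280 217 334] 2003 [ 0.108 -0.407 -0.002] [ 0.182 -0.358  0.072] [ 0.249 -0.279  0.093]
side cup_center 0.69 [355 222 388 243] 637 [ 0.671 -0.101  0.002] [ 0.714 -0.08   0.05 ] [0.759 0.048 0.07 ]
side gate_lever 0.54 [276 147 308 165] 282 [0.449 0.114 0.165] [0.495 0.167 0.188] [0.548 0.283 0.237]
side marker 0.5 [302 164 313 174] 43 [0.523 0.076 0.164] [0.53  0.106 0.168] [0.539 0.159 0.172]
side tray 0.72 [254 102 342 250] 8305 [ 0.376 -0.068 -0.005] [0.52  0.113 0.163] [0.75  0.618 0.29 ]
side chute_lip 0.81 [256 104 339 247] 8063 [ 0.377 -0.068 -0.003] [0.52  0.111 0.163] [0.707 0.588 0.29 ]
side lever_grip 0.66 [276 146 306 165] 316 [0.449 0.114 0.16 ] [0.484 0.172 0.186] [0.554 0.283 0.237]
side marker_tip 0.43 [2
[... 2920 characters left out ...]
28] [0.381 0.383 0.096]
{'time': 1.3, 'q': array([ 1.25712059e+00,  2.63926559e-01,  1.60402335e+00, -1.43900512e-06,
        1.27371525e+00, -3.69031630e-02]), 'joint_vel': array([ 8.74859084e-04, -8.62955753e-05, -8.52654852e-04, -6.74393798e-04,
        2.15367691e-04, -1.94164370e-03]), 'joint_torque': array([ 3.73886060e-04, -5.15047073e+01, -3.67721307e+01, -1.78005348e-04,
        1.09566165e-03, -1.46539207e-05]), 'tool_pos': array([0.1844426 , 0.64928792, 0.23124917]), 'tcp_rot': array([-4.33364818e-01, -3.11154759e+00,  1.12530199e-04]), 'wrist_force': array([0.11367073, 0.0466736 , 0.07498158]), 'torque': array([-0.00131658, -0.04557643,  0.00284912]), 'width': 0.9931870907337841}
```

Run:
```python
import cv2,numpy as np
t=cv2.imread("pics/a_top.png")[100:290,110:430];s=cv2.imread("pics/a_side.png")[90:370,140:450]
t=cv2.resize(t,(800,475),interpolation=3);cv2.imwrite("pics/a_topc.png",t)
s=cv2.resize(s,(664,600),interpolation=3);cv2.imwrite("pics/a_sidec.png",s)
```

```text
(no output)
```

View pics/a_topc.png

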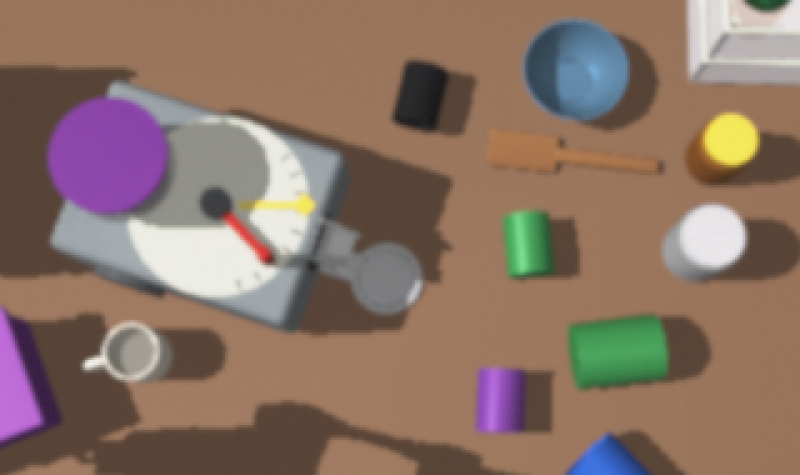

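View pics/a_sidec.png

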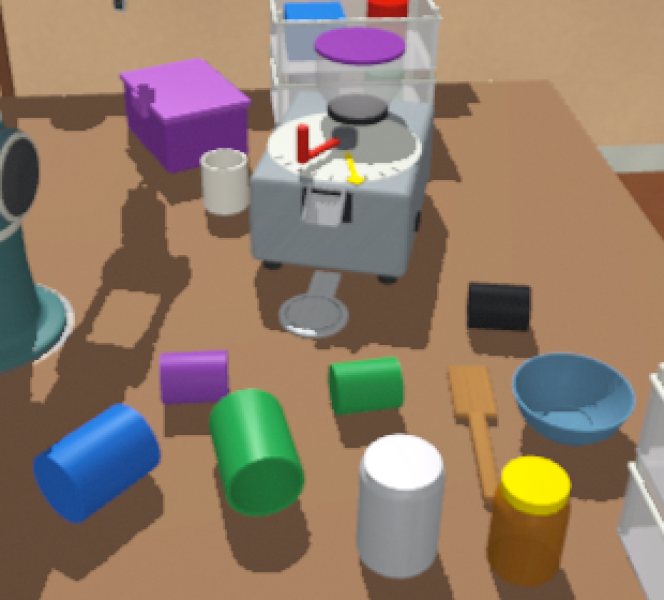

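The green candidates are the small one (top 320,198; side 310,271) and the big one (top 358,241; side 185,307). The purple, black and blue cylinders are ruled out by colour. The small one at top (320,198) fits "smaller of its own colour". Next I confirm it in a crop and measure the cup, tray, lever and marker.

```bash
cat > meas.py <<'E'
import sys;from h import *
from scipy.optimize import least_squares
tag=sys.argv[1]
D={n:np.load(f"{tag}_{n}.npy") for n in("side","top")};I={n:cv2.imread(f"pics/{tag}_{n}.png") for n in D}
allp={}
for n in D:
    h=cv2.cvtColor(I[n],cv2.COLOR_BGR2HSV);r,c=np.nonzero(D[n]>0);uv=np.c_[c,r]
    allp[n]=(world(n,D[n],uv),h[r,c],uv)
def sel(n,lo,hi,box):
    P,H,uv=allp[n];b=np.array(box)
    m=((H>=lo)&(H<=hi)).all(1)&((P>b[0])&(P<b[1])).all(1);return P[m],uv[m]
if __name__=="__main__":
  print("cup")
  for n in D:
    P,uv=sel(n,[45,90,40],[80,255,255],([.42,-.29,-.01],[.6,-.13,.1]))
    q=P[P[:,2]>.015]
    print(n,len(q),"px",uv.mean(0),"max z",np.percentile(q[:,2],[50,95,99]))
  Q=np.vstack([(lambda q:q[(q[:,2]>.02)])(sel(n,[45,90,40],[80,255,255],([.42,-.29,-.01],[.6,-.13,.1]))[0]) for n in D])
  f=lambda p:np.hypot((Q[:,1]-p[0]-p[1]*(Q[:,0]-.51))*np.cos(np.arctan(p[1])),Q[:,2]-p[2])-.033
  s=least_squares(f,[-.21,0,.033],loss="soft_l1",f_scale=.003);print("axis y0,slope,z",s.x.round(4),"rms",np.sqrt(np.median(f(s.x)**2)))
  u=np.array([1,s.x[1]])/np.hypot(1,s.x[1]);t=(Q[:,:2]-[.51,s.x[0]])@u;print("ends",np.percentile(t,[0,1,2,5,95,98,99,100]).round(4),"axis",u, "mid",np.array([.51,s.x[0]])+u*np.percentile(t,[2,98]).mean())
  for n in D:
    print(n)
    for nm,lo,hi in(("yellow",[22,120,120],[35,255,255]),("red",[0,150,100],[8,255,255])):
        P,uv=sel(n,lo,hi,([.35,0,.155],[.65,.4,.25]));print(nm,len(P),P.mean(0).round(4),"tip/ext",P.min(0).round(3),P.max(0).round(3))
        if nm=="yellow":
            X=onplane(n,uv,.166)[:,:2];print(" planar mean",X.mean(0)); v=np.linalg.svd(X-X.mean(0))[2][0];print(" dir deg",np.degrees(np.arctan2(v[1],v[0])),"extent",((X-X.mean(0))@v).min(),((X-X.mean(0))@v).max())
        else:
            hi_=P[P[:,2]>.195];lo_=P[P[:,2]<.192];print(" post",len(hi_),hi_.mean(0).round(4)," arm",len(lo_),lo_.mean(0).round(4))
            top=P[P[:,2]>.228];print(" posttop",len(top),top.mean(0).round(4))
            v=np.linalg.svd(lo_[:,:2]-lo_[:,:2].mean(0))[2][0];print(" armdir",np.degrees(np.arctan2(v[1],v[0])))
    P,H,uv=allp[n]
    m=(H[:,1]<90)&(H[:,2]>60)&(abs(P[:,2]-.006)<.012)&(np.hypot(P[:,0]-.44,P[:,1]+.0)<.1);print("tray px",m.sum(),uv[m].min(0),uv[m].max(0),P[m].mean(0).round(4))
E
python3 meas.py a
python3 - <<'E'
from h import *
print(onplane("top",[[264.8,211],[196.8,181.6]],.006).round(3))
t=cv2.imread("pics/a_top.png");s=cv2.imread("pics/a_side.png")
a=cv2.resize(t[165:235,180:280],(800,560),interpolation=3);cv2.imwrite("pics/c1.png",a)
b=np.hstack([cv2.resize(s[235:300,270:350],(400,325),interpolation=3),cv2.resize(t[170:255,295:390],(363,325),interpolation=3)]);cv2.imwrite("pics/c2.png",b)
E
```

```text
cup
side 765 px [310.41147132 269.45012469] max z [0.05324596 0.06641036 0.06752618]
top 456 px [320.72149123 197.15570175] max z [0.05931797 0.06782147 0.0706961 ]
axis y0,slope,z [-0.2121  0.1064  0.0318] rms 0.0017439281859789463
ends [-0.0462 -0.0451 -0.045  -0.0441  0.0335  0.0363  0.0378  0.041 ] axis [0.99438235 0.10584769] mid [ 0.505672   -0.21254608]
side
yellow 58 [0.5283 0.1112 0.1678] tip/ext [0.518 0.073 0.164] [0.543 0.174 0.172]
 planar mean [0.528812   0.11451508]
 dir deg -88.30638396774133 extent -0.057811137400472466 0.037396760663929024
red 136 [0.4689 0.1354 0.1996] tip/ext [0.449 0.114 0.176] [0.516 0.185 0.237]
 post 63 [0.4556 0.1217 0.2163]  arm 67 [0.4824 0.1494 0.1844]
 posttop 15 [0.4556 0.1233 0.232 ]
 armdir -134.01320817787996
tray px 712 [270 217] [302 247] [ 0.4633 -0.0056  0.0055]
top
yellow 65 [0.5303 0.1111 0.1671] tip/ext [0.522 0.075 0.161] [0.54  0.166 0.177]
 planar mean [0.53049134 0.11122397]
 dir deg 91.10826998402112 extent -0.03563080612851197 0.054894232817446036
red 69 [0.4809 0.1518 0.2006] tip/ext [0.449 0.122 0.177] [0.515 0.184 0.239]
 post 24 [0.4574 0.1284 0.231 ]  arm 45 [0.4935 0.1643 0.1845]
 posttop 19 [0.458  0.1294 0.2338]
 armdir -134.6177367013692
tray px 889 [233 191] [280 226] [ 0.4632 -0.0056  0.004 ]
[[ 0.46  -0.017  0.006]
 [ 0.561  0.229  0.006]]
```

View pics/c2.png

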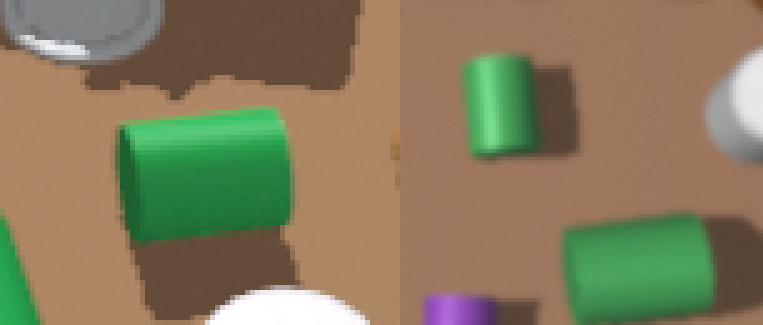

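View pics/c1.png

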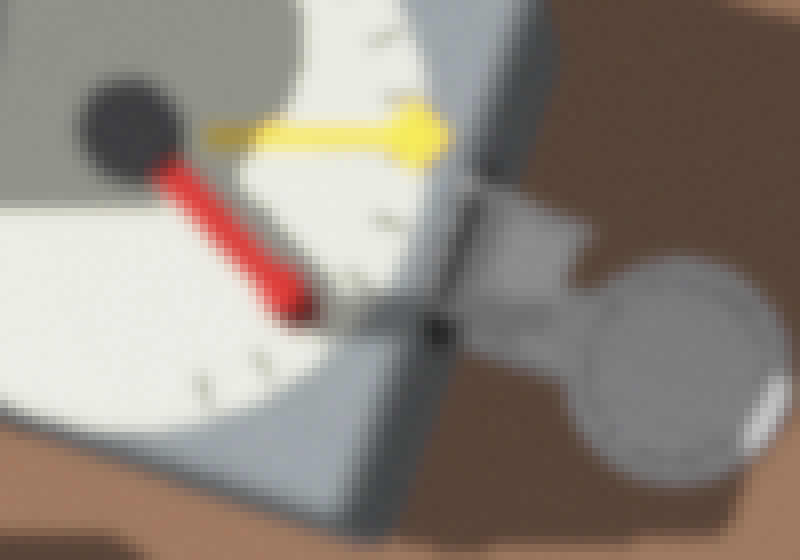

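The small green cup is confirmed, with a solid base facing the robot and the mouth towards +x. The tray disc is at top (265,211), the lever knob at (196,181), the post at (217,202) and the arrow head at (233,182). Next I fit the mill pose.

```bash
cat > mill.py <<'E'
from meas import *
from scipy.optimize import least_squares
P=np.vstack([allp[n][0] for n in D]);H=np.vstack([allp[n][1] for n in D])
m=(abs(P[:,2]-.166)<.006)&(P[:,0]>.3)&(P[:,0]<.8)&(P[:,1]>-.02)&(P[:,1]<.5)
r=cv2.minAreaRect(P[m,:2].astype(np.float32));print("rect",r)
for n in D:
    Q=allp[n][0];q=(Q[:,2]>.27)&(Q[:,2]<.3)&(Q[:,1]<.5)&(Q[:,1]>.15)&(Q[:,0]>.4)&(Q[:,0]<.75);print("hopper top",n,q.sum(),cv2.minEnclosingCircle(Q[q,:2].astype(np.float32)))
print("knob",onplane("top",[[196.25,181.25]],.185))
# tray: circle in world by depth-coloured mask
g=cv2.cvtColor(I["top"],cv2.COLOR_BGR2HSV)
tr=onplane("top",[[264.75,211.25]],.006)[0];print("tray top px",tr,"in side",proj("side",tr))
E
python3 mill.py a
```

```text
rect ((0.5340025424957275, 0.21705086529254913), (0.3470819294452667, 0.2361670583486557), 72.26052856445312)
hopper top side 704 ((0.561377763748169, 0.31212207674980164), 0.07693736255168915)
hopper top top 1805 ((0.562545895576477, 0.3146968185901642), 0.07468212395906448)
knob [[0.52610438 0.19739253 0.185     ]]
tray top px [ 0.45950485 -0.01698037  0.006     ] in side [[286.06075222 236.10721059]]
```

```bash
cat > plan.py <<'E'
from h import *
Z=np.array([0,0,1.]);TH=np.radians(40)
def az(d):return np.array([np.cos(np.radians(d)),np.sin(np.radians(d)),0])
def mk(x,z):return np.c_[x,np.cross(z,x),z]
def pick(c=6.08,th=TH):
    c=az(c);return mk(c*np.cos(th)-Z*np.sin(th),-Z*np.cos(th)-c*np.sin(th))
def place(h=72.3,th=TH):
    h=az(h);return mk(Z*np.cos(th)+h*np.sin(th),h*np.cos(th)-Z*np.sin(th))
def down(a):return mk(az(a),-Z)
def rel(p,Rt,s=None):
    s=s or bot.read_state();R0=R.from_rotvec(s["tcp_rot"]).as_matrix()
    d=R0.T@(np.asarray(p)-s["tool_pos"]);v=np.degrees(R.from_matrix(R0.T@Rt).as_rotvec())
    print("dx %.4f dy %.4f dz %.4f ax %.1f ay %.1f az %.1f"%(*d,*v),"|rot|",np.linalg.norm(v).round(1))
CUP=np.array([.506,-.2125,.033]);TRAY=np.array([.4585,-.0165,.006])
E
python3 - <<'E'
from plan import *
s=bot.read_state()
rel([.40,.20,.36],down(75));Rp=pick();tc=CUP+.027*Rp[:,2];print(tc)
rel(tc-.12*Rp[:,2],Rp)
E
```

```text
dx -0.3301 dy -0.3733 dz -0.1287 ax -0.0 ay 0.0 az 89.1 |rot| 89.1
[ 0.48874236 -0.21433822  0.0123168 ]
dx -0.6003 dy -0.7188 dz 0.1271 ax 54.4 ay -10.5 az 149.5 |rot| 159.4
```

```bash
python3 -m inch '[{"dz":-0.06,"az":10},{"dz":-0.125,"dx":-0.03,"dy":-0.03,"az":20,"fingers":1},{"dz":-0.129,"dx":-0.07,"dy":-0.08,"az":30},{"dz":-0.129,"dx":-0.11,"dy":-0.125,"az":40},{"dz":-0.129,"dx":-0.15,"dy":-0.17,"az":50},{"dz":-0.129,"dx":-0.19,"dy":-0.215,"az":60},{"dz":-0.129,"dx":-0.23,"dy":-0.26,"az":70},{"dz":-0.129,"dx":-0.27,"dy":-0.305,"az":80},{"dz":-0.129,"dx":-0.31,"dy":-0.35,"az":89},{"dz":-0.129,"dx":-0.33,"dy":-0.373,"az":89},{"dz":-0.129,"dx":-0.33,"dy":-0.373,"az":89}]'
python3 - <<'E'
from plan import *
print(bot.read_state()["q"])
Rp=pick();tc=CUP+.027*Rp[:,2]
rel(tc-.12*Rp[:,2],Rp)
E
```

```text
[ 1.25712059e+00  2.63926559e-01  1.60402335e+00 -1.43900512e-06
  1.27371525e+00 -3.69031630e-02]
dx -0.6003 dy -0.7188 dz 0.1271 ax 54.4 ay -10.5 az 149.5 |rot| 159.4invalid input at $[0]: expected keys dx, dy, dz, ax, ay, az, fingers
```

```bash
python3 -m inch '[{"dx":0,"dy":0,"dz":-0.06,"ax":0,"ay":0,"az":10,"fingers":1},{"dx":-0.03,"dy":-0.03,"dz":-0.125,"ax":0,"ay":0,"az":20,"fingers":1},{"dx":-0.07,"dy":-0.08,"dz":-0.129,"ax":0,"ay":0,"az":30,"fingers":1},{"dx":-0.11,"dy":-0.125,"dz":-0.129,"ax":0,"ay":0,"az":40,"fingers":1},{"dx":-0.15,"dy":-0.17,"dz":-0.129,"ax":0,"ay":0,"az":50,"fingers":1},{"dx":-0.19,"dy":-0.215,"dz":-0.129,"ax":0,"ay":0,"az":60,"fingers":1},{"dx":-0.23,"dy":-0.26,"dz":-0.129,"ax":0,"ay":0,"az":70,"fingers":1},{"dx":-0.27,"dy":-0.305,"dz":-0.129,"ax":0,"ay":0,"az":80,"fingers":1},{"dx":-0.31,"dy":-0.35,"dz":-0.129,"ax":0,"ay":0,"az":89,"fingers":1},{"dx":-0.33,"dy":-0.373,"dz":-0.129,"ax":0,"ay":0,"az":89,"fingers":1},{"dx":-0.33,"dy":-0.373,"dz":-0.129,"ax":0,"ay":0,"az":89,"fingers":1}]'
python3 - <<'E'
from plan import *
print(bot.read_state()["q"])
Rp=pick();tc=CUP+.027*Rp[:,2]
rel(tc-.12*Rp[:,2],Rp)
E
```

```text
time: 2.68
tool_pos: [0.4006, 0.1986, 0.3605]
tcp_rot: [2.494, 1.91, 0.001]
wrist_force: [-0.3, 1.0, -0.3]
width: 0.997
[ 4.04734216e-01 -2.33350701e-01  1.87541306e+00 -2.33875448e-04
  1.49893367e+00  6.68158769e-01]
dx -0.3480 dy 0.2644 dz 0.2564 ax 24.0 ay -35.0 az 65.9 |rot| 78.4
```

```bash
python3 -m inch '[{"dx":-0.04,"dy":0.03,"dz":0,"ax":3,"ay":-4,"az":8,"fingers":1},{"dx":-0.085,"dy":0.065,"dz":0,"ax":6,"ay":-9,"az":16,"fingers":1},{"dx":-0.13,"dy":0.1,"dz":0,"ax":9,"ay":-13,"az":25,"fingers":1},{"dx":-0.175,"dy":0.135,"dz":0,"ax":12,"ay":-18,"az":33,"fingers":1},{"dx":-0.22,"dy":0.17,"dz":0,"ax":15,"ay":-22,"az":41,"fingers":1},{"dx":-0.265,"dy":0.2,"dz":0.02,"ax":18,"ay":-26,"az":49,"fingers":1},{"dx":-0.31,"dy":0.235,"dz":0.06,"ax":21,"ay":-31,"az":58,"fingers":1},{"dx":-0.348,"dy":0.264,"dz":0.1,"ax":24,"ay":-35,"az":66,"fingers":1},{"dx":-0.348,"dy":0.264,"dz":0.16,"ax":24,"ay":-35,"az":66,"fingers":1},{"dx":-0.348,"dy":0.264,"dz":0.21,"ax":24,"ay":-35,"az":66,"fingers":1},{"dx":-0.348,"dy":0.264,"dz":0.256,"ax":24,"ay":-35,"az":66,"fingers":1},{"dx":-0.348,"dy":0.264,"dz":0.256,"ax":24,"ay":-35,"az":66,"fingers":1},{"dx":-0.348,"dy":0.264,"dz":0.256,"ax":24,"ay":-35,"az":66,"fingers":1}]' 40
cat > fk.py <<'E'
from plan import *
from scipy.optimize import least_squares
S=[([1.25712,.263927,1.604023,0,1.273715,-.036903],[.18444,.64929,.23125],[-.433365,-3.111548,.0001]),
([.404734,-.233351,1.875413,-.000234,1.498934,.668159],[.4006,.1986,.3605],[2.494,1.91,.001])]
def rots(q):
    r=lambda a,v:R.from_euler(a,v).as_matrix()
    A=r("z",q[0]);B=A@r("y",q[1]);C=B@r("y",q[2]);Dd=C@r("z",q[3]);E=Dd@r("y",q[4]);return A,B,C,Dd,E,E@r("z",q[5])
def fk(q,p,C0=np.eye(3)):
    A,B,C,Dd,E,F=rots(q);h,a,b,e,c,lat,lat2,sx=p
    return A@[sx,lat,h]+B@[0,0,a]+C@[e,lat2,b]+F@[0,0,c],F@C0
E
python3 - <<'E'
from fk import *
s=bot.read_state();print(s["q"].tolist(),s["tool_pos"].tolist(),s["tcp_rot"].tolist())
S.append((s["q"],s["tool_pos"],s["tcp_rot"]))
for q,p,r in S: print((rots(q)[5].T@R.from_rotvec(r).as_matrix()).round(3).tolist())
Rp=pick();tc=CUP+.027*Rp[:,2]
rel(tc,Rp)
E
python3 look.py b
```

```text
time: 4.3
tool_pos: [0.5662, -0.2054, 0.1061]
tcp_rot: [2.915, 0.153, -1.058]
wrist_force: [-0.2, -1.0, 0.2]
width: 1.003
[-0.257420798632916, 0.6671758814099157, 1.4207701883694188, -0.23283555778521325, 1.713100955813254, 1.2547902065714704] [0.5661941095823387, -0.20543122780275463, 0.10614059015048698] [2.9147173094911225, 0.15263609628025834, -1.0580256406859787]
[[0.0, -1.0, -0.0], [1.0, 0.0, -0.0], [0.0, -0.0, 1.0]]
[[-0.0, -1.0, 0.0], [1.0, -0.0, 0.0], [-0.0, 0.0, 1.0]]
[[0.0, -1.0, -0.0], [1.0, 0.0, 0.0], [-0.0, -0.0, 1.0]]
dx 0.0004 dy 0.0006 dz 0.1220 ax 0.0 ay -0.1 az -0.1 |rot| 0.1
side campos [ 0.331 -1.229  0.894] fwd [ 0.09  0.83 -0.55]
top campos [ 0.229 -0.077  1.656] fwd [ 0.15  0.01 -0.99]
```

```bash
python3 -m inch '[{"dx":0,"dy":0.001,"dz":0.05,"ax":0,"ay":0,"az":0,"fingers":1},{"dx":0,"dy":0.001,"dz":0.09,"ax":0,"ay":0,"az":0,"fingers":1},{"dx":0,"dy":0.001,"dz":0.122,"ax":0,"ay":0,"az":0,"fingers":1},{"dx":0,"dy":0.001,"dz":0.122,"ax":0,"ay":0,"az":0,"fingers":1},{"dx":0,"dy":0.001,"dz":0.122,"ax":0,"ay":0,"az":0,"fingers":1}]' 40
python3 -c "
from plan import *
s=bot.read_state();print(s['q'].tolist(),s['tool_pos'].tolist(),s['tcp_rot'].tolist())"
python3 look.py c
python3 - <<'E'
from h import *
t=cv2.imread("pics/c_top.png");s=cv2.imread("pics/c_side.png")
cv2.imwrite("pics/c3.png",np.hstack([cv2.resize(s[190:300,250:370],(400,367),interpolation=3),cv2.resize(t[150:250,260:369],(400,367),interpolation=3)]))
E
```

```text
time: 5.03
tool_pos: [0.4915, -0.2159, 0.0157]
tcp_rot: [2.917, 0.15, -1.046]
wrist_force: [0.5, -1.2, 1.0]
width: 1.0
[-0.29712488832996903, 0.6535502586050511, 1.6368634694599749, -0.25496709114272, 1.5010943052215846, 1.274562447038447] [0.49149864938935106, -0.21594096013629438, 0.01567558138928829] [2.9166874672069487, 0.1503815077615724, -1.0461468440649004]
side campos [ 0.331 -1.229  0.894] fwd [ 0.09  0.83 -0.55]
top campos [ 0.229 -0.077  1.656] fwd [ 0.15  0.01 -0.99]
```

View pics/c3.png

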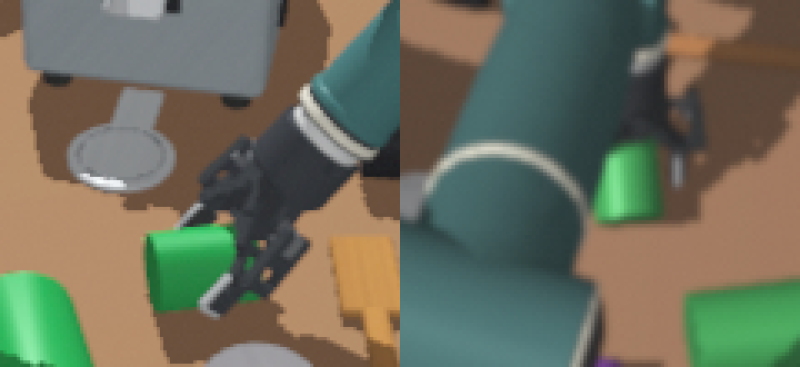

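The fingers straddle the small green cup (side crop near 215,265). I close the gripper and fit the arm model to check the placing pose.

```bash
python3 -m inch '[{"dx":0,"dy":0,"dz":0.004,"ax":0,"ay":0,"az":0,"fingers":0.5},{"dx":0,"dy":0,"dz":0.004,"ax":0,"ay":0,"az":0,"fingers":-1},{"dx":0,"dy":0,"dz":0.004,"ax":0,"ay":0,"az":0,"fingers":-1},{"dx":0,"dy":0,"dz":0.004,"ax":0,"ay":0,"az":0,"fingers":-1},{"dx":0,"dy":0,"dz":0.004,"ax":0,"ay":0,"az":0,"fingers":-1},{"dx":0,"dy":0,"dz":0.004,"ax":0,"ay":0,"az":0,"fingers":-1}]' 50
cat >> fk.py <<'E'
S+=[([-0.257420798632916, 0.6671758814099157, 1.4207701883694188, -0.23283555778521325, 1.713100955813254, 1.2547902065714704],[0.5661941095823387, -0.20543122780275463, 0.10614059015048698],0),
([-0.29712488832996903, 0.6535502586050511, 1.6368634694599749, -0.25496709114272, 1.5010943052215846, 1.274562447038447],[0.49149864938935106, -0.21594096013629438, 0.01567558138928829],0)]
s_=bot.read_state();S.append((s_["q"],s_["tool_pos"],0))
fit=least_squares(lambda p:np.r_[np.concatenate([fk(q,p)[0]-t for q,t,_ in S])*1e3,.05*(p-[.3,.4,.4,0,.2,0,0,0])],[.3,.4,.4,0,.2,.025,0,0])
PAR=fit.x;C0=R.from_euler("z",90,degrees=True).as_matrix()
LO=np.array([-2.63,-.94,.31,-1.31,0,-2.55]);HI=np.array([2.63,2.18,2.57,4.45,2.66,2.55])
def ik(p,Rt,q0):
    g=lambda q:np.r_[(fk(q,PAR)[0]-p)*10,R.from_matrix(fk(q,PAR,C0)[1].T@Rt).as_rotvec()]
    best=None
    for k in range(12):
        q=np.clip(np.array(q0)+(np.random.default_rng(k).normal(0,.4,6) if k else 0),LO+.01,HI-.01)
        r=least_squares(g,q,bounds=(LO,HI))
        if best is None or r.cost<best.cost-1e-6: best=r
        if best.cost<1e-8:break
    return best.x,best.cost
E
python3 - <<'E'
from fk import *
print(PAR.round(4),"res mm",np.abs(fit.fun[:15]).max())
q=bot.read_state()["q"];s=bot.read_state();Rn=R.from_rotvec(s["tcp_rot"]).as_matrix()
for h in (30,45,60,72.3,85):
    Rt=place(h);c=TRAY+[0,0,.048];
    for lift in (.0,.1):
        x,cst=ik(c+[0,0,lift]+.027*Rt[:,2],Rt,[-.6,.8,1.9,1.2,1.2,1.2]);print(h,lift,x.round(2),"cost %.1e"%cst)
E
```

```text
time: 5.88
tool_pos: [0.4915, -0.2165, 0.0148]
tcp_rot: [2.917, 0.151, -1.041]
wrist_force: [4.0, 1.4, 9.5]
width: 0.77
[ 0.2518  0.5121  0.5662  0.0014  0.3477  0.0124  0.0125 -0.    ] res mm 0.012016054660390907
30 0.0 [-0.62  0.07  2.57  1.43  0.79 -0.82] cost 2.7e-03
30 0.1 [-0.6  -0.25  2.57  1.21  0.83 -0.43] cost 1.2e-04
45 0.0 [-0.66  0.14  2.5   1.29  0.91 -0.93] cost 4.2e-29
45 0.1 [-0.66 -0.12  2.47  1.1   1.02 -0.6 ] cost 4.3e-30
60 0.0 [-0.66  0.24  2.37  1.07  1.05 -0.95] cost 1.9e-18
60 0.1 [-0.66  0.02  2.34  0.96  1.18 -0.72] cost 2.1e-25
72.3 0.0 [-0.63  0.31  2.27  0.92  1.15 -0.98] cost 1.1e-23
72.3 0.1 [-0.63  0.11  2.24  0.86  1.29 -0.8 ] cost 7.6e-28
85 0.0 [-0.59  0.38  2.16  0.79  1.24 -1.02] cost 3.1e-28
85 0.1 [-0.59  0.2   2.14  0.75  1.39 -0.87] cost 4.2e-30
```

```bash
cat > seg.py <<'E'
from fk import *
from scipy.spatial.transform import Slerp
def path(p1,R1,n=12):
    s=bot.read_state();q=s["q"];R0=R.from_rotvec(s["tcp_rot"]);p0=s["tool_pos"]
    sl=Slerp([0,1],R.concatenate([R0,R.from_matrix(R1)]))
    qs=[q]
    for t in np.linspace(0,1,n+1)[1:]:
        x,c=ik(p0+(p1-p0)*t,sl(t).as_matrix(),qs[-1]);qs.append(x)
        if c>1e-6:print("unreached",t,c)
    qs=np.array(qs);print("max step",np.abs(np.diff(qs,axis=0)).max(0).round(2),"end",qs[-1].round(2),"min",qs.min(0).round(2),"max",qs.max(0).round(2))
    rel(p1,R1)
E
python3 - <<'E'
from seg import *
s=bot.read_state();Rn=R.from_rotvec(s["tcp_rot"]).as_matrix()
ct=Rn.T@(CUP-s["tool_pos"]);print("cup in tool",ct)
print("lift .18:",(Rn.T@[0,0,.18]).round(3))
m=az(72.3);Rt=place();ct[1]=0
p=TRAY+[0,0,.0425+.10]-.09*m-Rt@ct
path(p+0,Rt)
E
```

```text
cup in tool [-4.46634428e-05 -2.37892422e-03 -2.35548543e-02]
lift .18: [-0.114  0.001 -0.139]
max step [0.06 0.09 0.08 0.11 0.09 0.21] end [-0.81  0.17  2.18  0.75  1.38 -0.88] min [-0.81  0.11  1.64 -0.26  1.11 -0.88] max [-0.3   0.65  2.18  0.75  1.5   1.28]
dx -0.1072 dy -0.1358 dz -0.0667 ax 7.1 ay 78.5 az -72.4 |rot| 107.0
```

```bash
python3 -m inch '[{"dx":-0.03,"dy":0,"dz":-0.037,"ax":0,"ay":0,"az":0,"fingers":-1},{"dx":-0.065,"dy":0,"dz":-0.08,"ax":0,"ay":0,"az":0,"fingers":-1},{"dx":-0.1,"dy":0,"dz":-0.12,"ax":0,"ay":0,"az":0,"fingers":-1},{"dx":-0.114,"dy":0.001,"dz":-0.139,"ax":0.6,"ay":6.3,"az":-5.8,"fingers":-1},{"dx":-0.114,"dy":-0.01,"dz":-0.135,"ax":1.1,"ay":12.6,"az":-11.6,"fingers":-1},{"dx":-0.113,"dy":-0.02,"dz":-0.13,"ax":1.7,"ay":18.8,"az":-17.4,"fingers":-1},{"dx":-0.112,"dy":-0.033,"dz":-0.124,"ax":2.3,"ay":25.1,"az":-23.2,"fingers":-1},{"dx":-0.112,"dy":-0.045,"dz":-0.118,"ax":2.8,"ay":31.4,"az":-29,"fingers":-1},{"dx":-0.111,"dy":-0.058,"dz":-0.112,"ax":3.4,"ay":37.7,"az":-34.8,"fingers":-1},{"dx":-0.11,"dy":-0.07,"dz":-0.105,"ax":4,"ay":44,"az":-40.5,"fingers":-1},{"dx":-0.11,"dy":-0.082,"dz":-0.099,"ax":4.5,"ay":50.2,"az":-46.3,"fingers":-1},{"dx":-0.109,"dy":-0.094,"dz":-0.092,"ax":5.1,"ay":56.5,"az":-52.1,"fingers":-1},{"dx":-0.108,"dy":-0.106,"dz":-0.085,"ax":5.7,"ay":62.8,"az":-57.9,"fingers":-1},{"dx":-0.108,"dy":-0.118,"dz":-0.078,"ax":6.2,"ay":69.1,"az":-63.7,"fingers":-1},{"dx":-0.107,"dy":-0.13,"dz":-0.07,"ax":6.8,"ay":75.4,"az":-69.5,"fingers":-1},{"dx":-0.107,"dy":-0.136,"dz":-0.067,"ax":7.1,"ay":78.5,"az":-72.4,"fingers":-1},{"dx":-0.107,"dy":-0.136,"dz":-0.067,"ax":7.1,"ay":78.5,"az":-72.4,"fingers":-1},{"dx":-0.107,"dy":-0.136,"dz":-0.067,"ax":7.1,"ay":78.5,"az":-72.4,"fingers":-1}]' 50
python3 look.py d
python3 - <<'E'
from seg import *
ct=np.array([0,0,-.0236]);m=az(72.3);Rt=place()
s=bot.read_state();Rn=R.from_rotvec(s["tcp_rot"]).as_matrix();print("q",s["q"].round(2),"cup est",s["tool_pos"]+Rn@ct,"axis",Rn@[np.cos(TH),0,-np.sin(TH)])
for n in("side","top"):
    im=cv2.imread(f"pics/d_{n}.png");d=np.load(f"d_{n}.npy");hh=cv2.cvtColor(im,cv2.COLOR_BGR2HSV)
    r,c=np.nonzero((hh[...,0]>=45)&(hh[...,0]<=80)&(hh[...,1]>90)&(d>0));P=world(n,d,np.c_[c,r]);e=s["tool_pos"]+Rn@ct
    k=np.linalg.norm(P-e,axis=1)<.075;P=P[k];print(n,len(P),P.min(0).round(3),P.mean(0).round(3),P.max(0).round(3))
    uv=proj(n,e)[0].astype(int);x,y=np.clip(uv-45,0,None);cv2.imwrite(f"pics/d_{n}c.png",cv2.resize(im[y:y+90,x:x+90],(400,400),interpolation=3))
cv2.imwrite("pics/d_c.png",np.hstack([cv2.imread(f"pics/d_{n}c.png") for n in("side","top")]))
for up in(.012,.0): print(up);path(TRAY+[0,0,.0425+up]-(0.09 if up>.01 else 0)*m-Rt@ct,Rt)
E
```

```text
time: 8.12
tool_pos: [0.4374, -0.0853, 0.1339]
tcp_rot: [-1.995, -1.457, -0.929]
wrist_force: [-0.7, -0.0, -1.3]
width: 0.774
side campos [ 0.331 -1.229  0.894] fwd [ 0.09  0.83 -0.55]
top campos [ 0.229 -0.077  1.656] fwd [ 0.15  0.01 -0.99]
q [-0.81  0.17  2.17  0.75  1.38 -0.88] cup est [ 0.43208201 -0.10238429  0.14941818] axis [-0.00104811  0.00234336  0.99999671]
side 278 [ 0.401 -0.159  0.108] [ 0.436 -0.124  0.138] [ 0.463 -0.078  0.2  ]
top 337 [ 0.401 -0.131  0.108] [ 0.437 -0.102  0.141] [ 0.463 -0.071  0.2  ]
0.012
max step [0.   0.01 0.   0.   0.01 0.01] end [-0.81  0.34  2.2   0.79  1.25 -1.02] min [-0.81  0.17  2.17  0.75  1.25 -1.02] max [-0.81  0.34  2.2   0.79  1.38 -0.88]
dx -0.0681 dy -0.0011 dz 0.0572 ax 0.1 ay 0.1 az 0.1 |rot| 0.1
0.0
max step [0.02 0.02 0.01 0.02 0.02 0.01] end [-0.64  0.32  2.27  0.92  1.14 -0.99] min [-0.81  0.17  2.17  0.75  1.14 -0.99] max [-0.64  0.32  2.27  0.92  1.38 -0.88]
dx -0.0193 dy -0.0011 dz 0.1337 ax 0.1 ay 0.1 az 0.1 |rot| 0.1
```

View pics/d_c.png

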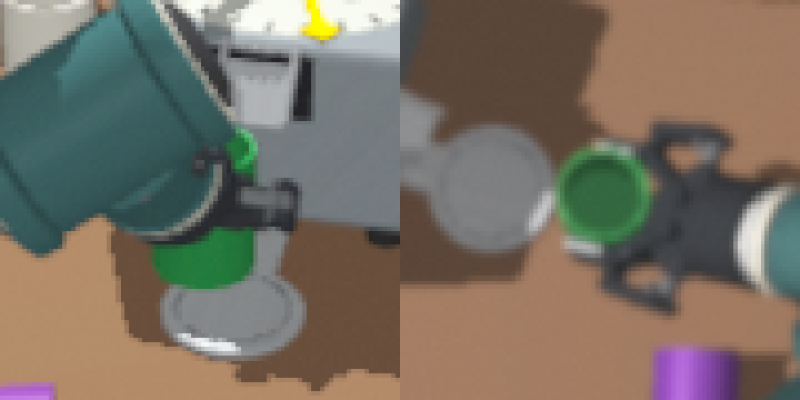

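The cup is held mouth up (rim at top crop 605,195) just short of the tray. I check its held pose from the rim.

Run:
```python
from seg import *
e=np.array([.4321,-.1024,.1494]);d=np.load("d_top.npy");im=cv2.imread("pics/d_top.png");hh=cv2.cvtColor(im,cv2.COLOR_BGR2HSV)
r,c=np.nonzero((hh[...,0]>=40)&(hh[...,0]<=85)&(hh[...,1]>70)&(d>0));P=world("top",d,np.c_[c,r]);uv=np.c_[c,r]
k=np.linalg.norm(P-e,axis=1)<.08;P=P[k];uv=uv[k]
print("z hist",np.histogram(P[:,2],np.arange(.09,.22,.01)))
X=onplane("top",uv,.1915)[:,:2].astype(np.float32);print("outline circle @rim z",cv2.minEnclosingCircle(X))
hull=cv2.convexHull(X)[:,0];f=least_squares(lambda p:np.hypot(*(hull-p[:2]).T)-p[2],[.432,-.102,.033],loss="soft_l1",f_scale=.002);print(f.x)
rim=P[(P[:,2]>.18)];print("rim",len(rim),np.median(rim,0),cv2.minEnclosingCircle(rim[:,:2].astype(np.float32)))
# inner floor
fl=P[(P[:,2]<.135)];print("floor",len(fl),np.median(fl,0))
```

```text
z hist (array([  0,   6, 150,  46,  15,   5,  12,  17,  17,  41,  57,   0]), array([0.09, 0.1 , 0.11, 0.12, 0.13, 0.14, 0.15, 0.16, 0.17, 0.18, 0.19,
       0.2 , 0.21]))
outline circle @rim z ((0.43138745427131653, -0.10127667337656021), 0.03576437756419182)
[ 0.43159805 -0.1016288   0.03427743]
rim 98 [ 0.4253465  -0.11069127  0.19103168] ((0.4306929111480713, -0.1016511619091034), 0.035335879772901535)
floor 208 [ 0.43992308 -0.10105881  0.11711992]
```

```bash
python3 -m inch '[{"dx":-0.034,"dy":-0.001,"dz":0.029,"ax":0,"ay":0,"az":0,"fingers":-1},{"dx":-0.068,"dy":-0.001,"dz":0.057,"ax":0,"ay":0,"az":0,"fingers":-1},{"dx":-0.068,"dy":-0.001,"dz":0.057,"ax":0,"ay":0,"az":0,"fingers":-1},{"dx":-0.053,"dy":-0.001,"dz":0.074,"ax":0,"ay":0,"az":0,"fingers":-1},{"dx":-0.039,"dy":-0.001,"dz":0.092,"ax":0,"ay":0,"az":0,"fingers":-1},{"dx":-0.024,"dy":-0.001,"dz":0.109,"ax":0,"ay":0,"az":0,"fingers":-1},{"dx":-0.01,"dy":-0.001,"dz":0.126,"ax":0,"ay":0,"az":0,"fingers":-1},{"dx":-0.01,"dy":-0.001,"dz":0.126,"ax":0,"ay":0,"az":0,"fingers":-1},{"dx":-0.017,"dy":-0.001,"dz":0.132,"ax":0,"ay":0,"az":0,"fingers":-1},{"dx":-0.017,"dy":-0.001,"dz":0.132,"ax":0,"ay":0,"az":0,"fingers":-1}]' 50
python3 - <<'E'
from seg import *
ct=np.array([0,0,-.0236]);Rt=place()
s=bot.read_state();Rn=R.from_rotvec(s["tcp_rot"]).as_matrix();print("cup",s["tool_pos"]+Rn@ct,"axis",Rn@[np.cos(TH),0,-np.sin(TH)])
rel(TRAY+[0,0,.0425]-Rt@ct,Rt)
E
```

```text
time: 9.48
tool_pos: [0.4642, 0.0002, 0.036]
tcp_rot: [-1.995, -1.458, -0.929]
wrist_force: [0.7, -0.4, -1.2]
width: 0.772
cup [ 0.45865214 -0.01697837  0.05123061] axis [-8.18944211e-04  2.45467965e-03  9.99996652e-01]
dx -0.0018 dy -0.0003 dz 0.0021 ax 0.1 ay 0.1 az 0.0 |rot| 0.2
```

Lower the last 3 mm gently until it touches, then read the force.

```bash
python3 -m inch '[{"dx":-0.001,"dy":0,"dz":0.001,"ax":0,"ay":0,"az":0,"fingers":-1},{"dx":-0.002,"dy":0,"dz":0.0018,"ax":0,"ay":0,"az":0,"fingers":-1},{"dx":-0.002,"dy":0,"dz":0.002,"ax":0,"ay":0,"az":0,"fingers":-1},{"dx":-0.002,"dy":0,"dz":0.002,"ax":0,"ay":0,"az":0,"fingers":-1}]' 50
python3 look.py e
python3 - <<'E'
from h import *
t=cv2.imread("pics/e_top.png");s=cv2.imread("pics/e_side.png")
cv2.imwrite("pics/e_c.png",np.hstack([cv2.resize(s[190:260,245:335],(514,400),interpolation=3),cv2.resize(t[180:240,235:300],(286,264),interpolation=3) if 0 else cv2.resize(t[175:245,235:285],(286,400),interpolation=3)]))
E
```

```text
time: 9.98
tool_pos: [0.4643, 0.0003, 0.0332]
tcp_rot: [-1.996, -1.458, -0.929]
wrist_force: [0.5, -0.5, -1.6]
width: 0.771
side campos [ 0.331 -1.229  0.894] fwd [ 0.09  0.83 -0.55]
top campos [ 0.229 -0.077  1.656] fwd [ 0.15  0.01 -0.99]
```

View pics/e_c.png

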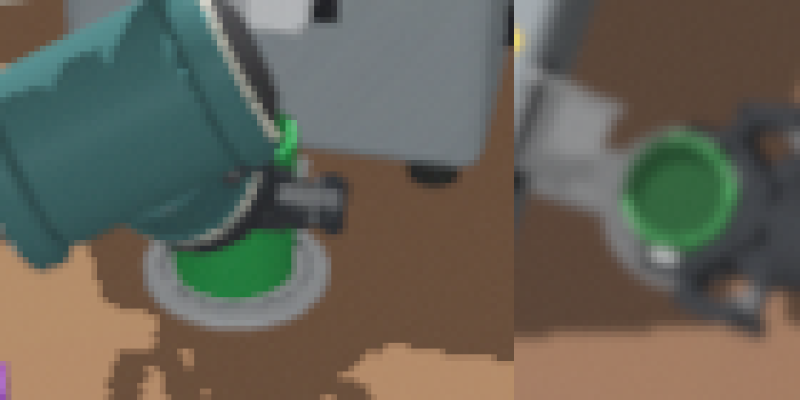

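The cup is centred over the tray (side crop: cup 235,250 against tray 237,270) and not yet touching. I lower it another millimetre or two.

```bash
python3 -m inch '[{"dx":-0.0008,"dy":0,"dz":0.0006,"ax":0,"ay":0,"az":0,"fingers":-1},{"dx":-0.0012,"dy":0,"dz":0.001,"ax":0,"ay":0,"az":0,"fingers":-1},{"dx":-0.0012,"dy":0,"dz":0.001,"ax":0,"ay":0,"az":0,"fingers":-1}]' 50
```

```text
time: 10.45
tool_pos: [0.4644, 0.0004, 0.033]
tcp_rot: [-1.993, -1.458, -0.931]
wrist_force: [-4.8, -5.4, 8.3]
width: 0.766
```

```bash
python3 -m inch '[{"dx":0,"dy":0,"dz":0,"ax":0,"ay":0,"az":0,"fingers":0.65},{"dx":0,"dy":0,"dz":0,"ax":0,"ay":0,"az":0,"fingers":0.8},{"dx":0,"dy":0,"dz":0,"ax":0,"ay":0,"az":0,"fingers":1},{"dx":0,"dy":0,"dz":0,"ax":0,"ay":0,"az":0,"fingers":1},{"dx":0,"dy":0,"dz":-0.02,"ax":0,"ay":0,"az":0,"fingers":1},{"dx":0,"dy":0,"dz":-0.05,"ax":0,"ay":0,"az":0,"fingers":1},{"dx":0,"dy":0,"dz":-0.09,"ax":0,"ay":0,"az":0,"fingers":1},{"dx":0,"dy":0,"dz":-0.14,"ax":0,"ay":0,"az":0,"fingers":1},{"dx":0.04,"dy":0,"dz":-0.19,"ax":0,"ay":0,"az":0,"fingers":1},{"dx":0.08,"dy":0,"dz":-0.23,"ax":0,"ay":0,"az":0,"fingers":1},{"dx":0.08,"dy":0,"dz":-0.23,"ax":0,"ay":0,"az":0,"fingers":1}]' 50
python3 look.py f
python3 meas.py f | sed -n '/^side/,$p'
python3 - <<'E'
from seg import *
d=np.load("f_top.npy");im=cv2.imread("pics/f_top.png");hh=cv2.cvtColor(im,cv2.COLOR_BGR2HSV)
for n,b in (("top",0),("side",0)):
    d=np.load(f"f_{n}.npy");hh=cv2.cvtColor(cv2.imread(f"pics/f_{n}.png"),cv2.COLOR_BGR2HSV)
    r,c=np.nonzero((hh[...,0]>=40)&(hh[...,0]<=85)&(hh[...,1]>70)&(d>0));P=world(n,d,np.c_[c,r]);uv=np.c_[c,r]
    k=np.hypot(P[:,0]-.4585,P[:,1]+.0165)<.07;P=P[k];uv=uv[k];print(n,P.min(0).round(3),P.max(0).round(3))
    t=P[P[:,2]>.083];print(" rim",len(t),cv2.minEnclosingCircle(t[:,:2].astype(np.float32)))
    X=onplane(n,uv,.091)[:,:2].astype(np.float32)
    if n=="top":print(cv2.minEnclosingCircle(X))
E
```

```text
time: 11.82
tool_pos: [0.4277, -0.1216, 0.2473]
tcp_rot: [-1.999, -1.467, -0.935]
wrist_force: [0.0, -0.4, -0.3]
width: 0.998
side campos [ 0.331 -1.229  0.894] fwd [ 0.09  0.83 -0.55]
top campos [ 0.229 -0.077  1.656] fwd [ 0.15  0.01 -0.99]
top [ 0.428 -0.049  0.003] [0.49  0.013 0.099]
 rim 56 ((0.4591576159000397, -0.017071614041924477), 0.03200967237353325)
((0.4553207755088806, -0.019033396616578102), 0.03491022065281868)
side [ 0.427 -0.057 -0.003] [0.489 0.047 0.095]
 rim 126 ((0.45946574211120605, -0.019519811496138573), 0.03577478602528572)meas.py:17: RuntimeWarning: Mean of empty slice.
  print(n,len(q),"px",uv.mean(0),"max z",np.percentile(q[:,2],[50,95,99]))
  ret = um.true_divide(
Traceback (most recent call last):
  File "meas.py", line 17, in <module>
    print(n,len(q),"px",uv.mean(0),"max z",np.percentile(q[:,2],[50,95,99]))
                                           ~~~~~~~~~~~~~^^^^^^^^^^^^^^^^^^^
IndexError: index -1 is out of bounds for axis 0 with size 0
```

The cup stands centred: rim centre (0.459,-0.017), tray (0.4585,-0.0165). Next is the lever.

```bash
cat > lev.py <<'E'
from seg import *
PIV=np.array([.5265,.1976,0])
def post(a,z,r=.1):return PIV+r*az(a)+[0,0,z]
E
python3 - <<'E'
from lev import *
path(post(-134.5,.30),down(45.5))
E
```

```text
max step [0.11 0.08 0.05 0.08 0.05 0.17] end [ 0.22 -0.16  1.92  0.    1.38  0.99] min [-0.87 -0.3   1.92  0.    1.27 -0.77] max [0.22 0.05 2.15 0.7  1.58 0.99]
dx 0.2006 dy -0.0453 dz 0.1490 ax -11.5 ay -49.0 az 25.2 |rot| 56.2
```

```bash
python3 -m inch '[{"dx":0.04,"dy":0,"dz":0,"ax":-1,"ay":-6,"az":3,"fingers":0},{"dx":0.07,"dy":-0.01,"dz":0.025,"ax":-3,"ay":-13,"az":7,"fingers":0},{"dx":0.1,"dy":-0.018,"dz":0.05,"ax":-4,"ay":-19,"az":10,"fingers":0},{"dx":0.13,"dy":-0.026,"dz":0.08,"ax":-6,"ay":-26,"az":13,"fingers":0},{"dx":0.155,"dy":-0.034,"dz":0.105,"ax":-8,"ay":-33,"az":17,"fingers":0},{"dx":0.18,"dy":-0.04,"dz":0.13,"ax":-9,"ay":-40,"az":20,"fingers":0},{"dx":0.2,"dy":-0.045,"dz":0.149,"ax":-11,"ay":-46,"az":24,"fingers":0},{"dx":0.2006,"dy":-0.0453,"dz":0.149,"ax":-11.5,"ay":-49,"az":25.2,"fingers":0},{"dx":0.2006,"dy":-0.0453,"dz":0.149,"ax":-11.5,"ay":-49,"az":25.2,"fingers":0},{"dx":0.2006,"dy":-0.0453,"dz":0.149,"ax":-11.5,"ay":-49,"az":25.2,"fingers":0}]' 30
python3 -c "
from lev import *
rel(post(-134.5,.195),down(45.5))"
```

```text
time: 13.18
tool_pos: [0.4556, 0.1256, 0.2984]
tcp_rot: [-2.898, -1.213, 0.004]
wrist_force: [0.3, 0.1, -0.3]
width: 0.497
dx 0.0013 dy 0.0003 dz 0.1034 ax -0.1 ay 0.1 az -0.1 |rot| 0.2
```

```bash
python3 -m inch '[{"dx":0.001,"dy":0,"dz":0.04,"ax":0,"ay":0,"az":0,"fingers":0},{"dx":0.001,"dy":0,"dz":0.08,"ax":0,"ay":0,"az":0,"fingers":0},{"dx":0.001,"dy":0,"dz":0.103,"ax":0,"ay":0,"az":0,"fingers":0},{"dx":0.001,"dy":0,"dz":0.103,"ax":0,"ay":0,"az":0,"fingers":0},{"dx":0.001,"dy":0,"dz":0.103,"ax":0,"ay":0,"az":0,"fingers":-0.3},{"dx":0.001,"dy":0,"dz":0.103,"ax":0,"ay":0,"az":0,"fingers":-0.6},{"dx":0.001,"dy":0,"dz":0.103,"ax":0,"ay":0,"az":0,"fingers":-0.7},{"dx":0.001,"dy":0,"dz":0.103,"ax":0,"ay":0,"az":0,"fingers":-0.7}]' 25
python3 - <<'E'
from lev import *
s=bot.read_state();z=s["tool_pos"][2];d=s["tool_pos"]-PIV;print("ang",np.degrees(np.arctan2(d[1],d[0])),"r",np.hypot(*d[:2]))
for i in range(1,9):
    a=-134.5+46.3*i/8; rel(post(a,z),down(a+180))
E
```

```text
time: 14.18
tool_pos: [0.4569, 0.126, 0.197]
tcp_rot: [2.897, 1.213, -0.001]
wrist_force: [-3.0, -3.4, 6.7]
width: 0.23
ang -134.20300121874325 r 0.09988365602497597
dx 0.0004 dy 0.0096 dz 0.0000 ax 0.0 ay 0.1 az -5.8 |rot| 5.8
dx 0.0019 dy 0.0195 dz 0.0000 ax 0.0 ay 0.1 az -11.6 |rot| 11.6
dx 0.0045 dy 0.0293 dz 0.0000 ax 0.0 ay 0.1 az -17.4 |rot| 17.4
dx 0.0080 dy 0.0388 dz 0.0000 ax 0.0 ay 0.1 az -23.2 |rot| 23.2
dx 0.0124 dy 0.0479 dz 0.0000 ax 0.0 ay 0.1 az -29.0 |rot| 29.0
dx 0.0177 dy 0.0564 dz 0.0000 ax 0.0 ay 0.1 az -34.8 |rot| 34.8
dx 0.0239 dy 0.0644 dz 0.0000 ax 0.0 ay 0.1 az -40.6 |rot| 40.6
dx 0.0308 dy 0.0718 dz 0.0000 ax 0.0 ay 0.1 az -46.3 |rot| 46.3
```

```bash
python3 -m inch '[{"dx":0.0001,"dy":0.0048,"dz":0,"ax":0,"ay":0,"az":-2.9,"fingers":-0.7},{"dx":0.0004,"dy":0.0096,"dz":0,"ax":0,"ay":0,"az":-5.8,"fingers":-0.7},{"dx":0.0011,"dy":0.0146,"dz":0,"ax":0,"ay":0,"az":-8.7,"fingers":-0.7},{"dx":0.0019,"dy":0.0195,"dz":0,"ax":0,"ay":0,"az":-11.6,"fingers":-0.7},{"dx":0.0031,"dy":0.0244,"dz":0,"ax":0,"ay":0,"az":-14.5,"fingers":-0.7},{"dx":0.0045,"dy":0.0293,"dz":0,"ax":0,"ay":0,"az":-17.4,"fingers":-0.7},{"dx":0.0061,"dy":0.0341,"dz":0,"ax":0,"ay":0,"az":-20.3,"fingers":-0.7},{"dx":0.008,"dy":0.0388,"dz":0,"ax":0,"ay":0,"az":-23.2,"fingers":-0.7},{"dx":0.0101,"dy":0.0434,"dz":0,"ax":0,"ay":0,"az":-26.1,"fingers":-0.7},{"dx":0.0124,"dy":0.0479,"dz":0,"ax":0,"ay":0,"az":-29,"fingers":-0.7},{"dx":0.015,"dy":0.0522,"dz":0,"ax":0,"ay":0,"az":-31.9,"fingers":-0.7},{"dx":0.0177,"dy":0.0564,"dz":0,"ax":0,"ay":0,"az":-34.8,"fingers":-0.7},{"dx":0.0207,"dy":0.0605,"dz":0,"ax":0,"ay":0,"az":-37.7,"fingers":-0.7},{"dx":0.0239,"dy":0.0644,"dz":0,"ax":0,"ay":0,"az":-40.6,"fingers":-0.7},{"dx":0.0273,"dy":0.0682,"dz":0,"ax":0,"ay":0,"az":-43.5,"fingers":-0.7},{"dx":0.0308,"dy":0.0718,"dz":0,"ax":0,"ay":0,"az":-46.3,"fingers":-0.7},{"dx":0.0308,"dy":0.0718,"dz":0,"ax":0,"ay":0,"az":-46.3,"fingers":-0.7},{"dx":0.0308,"dy":0.0718,"dz":0,"ax":0,"ay":0,"az":-46.3,"fingers":-0.7}]' 25
python3 - <<'E'
from lev import *
s=bot.read_state();z=s["tool_pos"][2];d=s["tool_pos"]-PIV;print("ang",np.degrees(np.arctan2(d[1],d[0])),"r",np.hypot(*d[:2]))
rel(post(-88.2,z),down(91.8))
E
```

```text
time: 16.42
tool_pos: [0.5306, 0.0972, 0.1972]
tcp_rot: [2.186, 2.252, -0.0]
wrist_force: [4.3, -2.9, -2.4]
width: 0.227
ang -87.65249256553344 r 0.1005189376133107
dx 0.0005 dy -0.0010 dz -0.0000 ax 0.1 ay 0.1 az -0.1 |rot| 0.2
```

```bash
python3 -m inch '[{"dx":0,"dy":0,"dz":0,"ax":0,"ay":0,"az":0,"fingers":-0.4},{"dx":0,"dy":0,"dz":0,"ax":0,"ay":0,"az":0,"fingers":-0.1},{"dx":0,"dy":0,"dz":0,"ax":0,"ay":0,"az":0,"fingers":0},{"dx":0,"dy":0,"dz":-0.03,"ax":0,"ay":0,"az":0,"fingers":0},{"dx":0,"dy":0,"dz":-0.08,"ax":0,"ay":0,"az":0,"fingers":0},{"dx":0,"dy":0,"dz":-0.13,"ax":0,"ay":0,"az":0,"fingers":0},{"dx":0,"dy":0,"dz":-0.13,"ax":0,"ay":0,"az":0,"fingers":0}]' 25
python3 -c "
from lev import *
path(np.array([.27,.40,.34]),down(120))"
```

```text
time: 17.3
tool_pos: [0.533, 0.098, 0.3332]
tcp_rot: [2.182, 2.248, 0.013]
wrist_force: [0.5, 0.3, -0.1]
width: 0.501
max step [0.07 0.03 0.03 0.   0.   0.03] end [ 0.93 -0.16  1.85 -0.    1.45  0.4 ] min [ 0.14 -0.19  1.76 -0.    1.42  0.11] max [ 0.93 -0.04  1.88 -0.    1.45  0.4 ]
dx 0.3097 dy -0.2537 dz -0.0101 ax 0.7 ay 0.2 az -28.3 |rot| 28.3
```

```bash
python3 -m inch '[{"dx":0.03,"dy":-0.03,"dz":-0.01,"ax":0,"ay":0,"az":-4,"fingers":0},{"dx":0.07,"dy":-0.06,"dz":-0.01,"ax":0,"ay":0,"az":-8,"fingers":0},{"dx":0.11,"dy":-0.09,"dz":-0.01,"ax":0,"ay":0,"az":-12,"fingers":0},{"dx":0.15,"dy":-0.12,"dz":-0.01,"ax":0,"ay":0,"az":-16,"fingers":0},{"dx":0.19,"dy":-0.155,"dz":-0.01,"ax":0,"ay":0,"az":-20,"fingers":0},{"dx":0.23,"dy":-0.19,"dz":-0.01,"ax":0,"ay":0,"az":-24,"fingers":0},{"dx":0.27,"dy":-0.22,"dz":-0.01,"ax":0,"ay":0,"az":-28,"fingers":0},{"dx":0.31,"dy":-0.254,"dz":-0.01,"ax":0,"ay":0,"az":-28,"fingers":0},{"dx":0.31,"dy":-0.254,"dz":-0.01,"ax":0,"ay":0,"az":-28,"fingers":0}]' 25
python3 look.py g
cat > ang.py <<'E'
import sys;from meas import *
for n in D:
    out=[]
    for lo,hi,zl in(([22,110,110],[35,255,255],.166),([0,130,80],[9,255,255],.185),([172,130,80],[180,255,255],.185)):
        P,uv=sel(n,lo,hi,([.4,.05,.155],[.65,.25,.25]))
        if len(P)<4: continue
        if zl>.17:
            t=P[P[:,2]>.2];print(n,"post",len(t),t.mean(0).round(4), "posttop",P[P[:,2]>.228].mean(0).round(4));k=(P[:,2]<.193);uv=uv[k]
        X=onplane(n,uv,zl)[:,:2];v=np.linalg.svd(X-X.mean(0))[2][0];v*=-np.sign(v[1]);print(n,"z",zl,len(X),"mean",X.mean(0).round(4),"dir",np.degrees(np.arctan2(v[1],v[0])).round(2),"from pivot",np.degrees(np.arctan2(*(X.mean(0)-[.5265,.1976])[::-1])).round(2),"y",X[:,1].min().round(3),X[:,1].max().round(3))
E
python3 ang.py g 2>/dev/null
python3 - <<'E'
from h import *
t=cv2.imread("pics/g_top.png");s=cv2.imread("pics/g_side.png")
cv2.imwrite("pics/g_c.png",np.vstack([cv2.resize(t[165:200,185:250],(780,420),interpolation=2)[:300],cv2.resize(s[140:180,265:369],(780,300),interpolation=2)]))
E
```

```text
time: 18.42
tool_pos: [0.2669, 0.4019, 0.3385]
tcp_rot: [1.565, 2.713, 0.006]
wrist_force: [0.5, 0.2, -0.4]
width: 0.499
side campos [ 0.331 -1.229  0.894] fwd [ 0.09  0.83 -0.55]
top campos [ 0.229 -0.077  1.656] fwd [ 0.15  0.01 -0.99]
side z 0.166 31 mean [0.5297 0.0913] dir -94.14 from pivot -88.29 y 0.078 0.111
side post 71 [0.5284 0.0944 0.2198] posttop [0.5288 0.0961 0.2329]
side z 0.185 41 mean [0.5257 0.1272] dir -88.5 from pivot -90.68 y 0.081 0.199
top z 0.166 27 mean [0.531  0.0855] dir -174.17 from pivot -87.72 y 0.079 0.092
top post 29 [0.5269 0.0991 0.2286] posttop [0.528  0.0987 0.2339]
top z 0.185 70 mean [0.5289 0.1432] dir -90.19 from pivot -87.51 y 0.109 0.176
```

View pics/g_c.png

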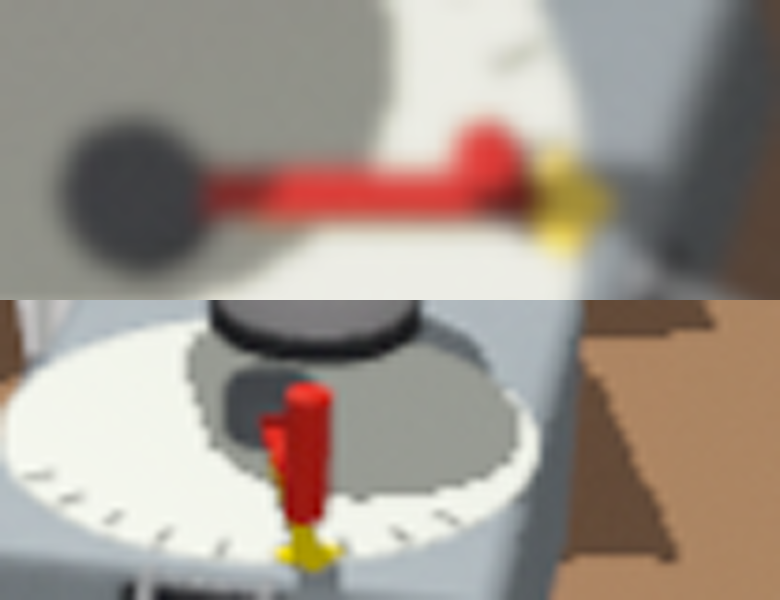

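The lever lies almost on the marker: arm at top row ~181, arrow head (232,182), and the post stands over the strip in the side view. I refine the angle at sub-pixel level with projected models.

```bash
cat > sub.py <<'E'
from h import *
def line(tag,n,kind,zpl,r0,r1,ang,z0=None):
    im=cv2.imread(f"pics/{tag}_{n}.png").astype(float);b,g,r=cv2.split(im)
    w=(np.minimum(r,g)-b) if kind=="y" else (r-np.maximum(g,b))
    if kind=="y": w=np.where(r-g>70,0,w)
    piv=np.array([.5265,.1976]);u=np.array([np.cos(np.radians(ang)),np.sin(np.radians(ang))]);v=np.array([-u[1],u[0]])
    T=np.arange(r0,r1,.002);O=np.arange(-.016,.0161,.0005)
    G=np.array([[*(piv+t*u+o*v),zpl] for t in T for o in O]);uv=proj(n,G).astype(np.float32)
    W=cv2.remap(w.astype(np.float32),uv[:,0].reshape(len(T),-1),uv[:,1].reshape(len(T),-1),1)
    W=np.clip(W-25,0,None);c=(W*O).sum(1)/W.sum(1);k=np.polyfit(T,c,1);
    m=c.mean()/T.mean();print(tag,n,kind,"line dir %.2f"%(ang+np.degrees(k[0])),"offset@pivot mm %.1f"%(k[1]*1e3),"centroid ang %.2f"%(ang+np.degrees(m)),"resid mm %.2f"%((c-np.polyval(k,T)).std()*1e3))
E
python3 - <<'E'
from sub import *
for n in("top","side"):
    line("a",n,"y",.167,.045,.11,-88)
    line("a",n,"r",.185,.035,.075,-134.5)
line("g","top","r",.185,.035,.072,-88)
line("g","top","y",.167,.104,.12,-88)
line("g","side","y",.167,.104,.12,-88)
# post
for a in(-87,-88,-89,-90):
    P=np.array([.5265,.1976])+.1*np.array([np.cos(np.radians(a)),np.sin(np.radians(a))]);print(a,[proj(n,[*P,z])[0].round(2).tolist() for n in("top","side") for z in(.235,.21)])
for n in("top","side"):
    b,g,r=cv2.split(cv2.imread(f"pics/g_{n}.png").astype(float));d=np.load(f"g_{n}.npy");w=np.clip(r-np.maximum(g,b)-25,0,None)
    R_,C_=np.nonzero(w>20);P=world(n,d,np.c_[C_,R_])if (d[R_,C_]>0).all() else None
    if P is None: continue
    k=(P[:,2]>.2)&(P[:,2]<.25)&(np.hypot(P[:,0]-.53,P[:,1]-.098)<.03);print(n,"post px cols by row")
    for rr in sorted(set(R_[k])):
        kk=k&(R_==rr);print(rr,((C_[kk]*w[rr,C_[kk]]).sum()/w[rr,C_[kk]].sum()).round(2),kk.sum(),end=" | ")
E
```

```text
a top y line dir -88.95 offset@pivot mm 2.4 centroid ang -87.16 resid mm 0.29
a top r line dir -135.32 offset@pivot mm 0.3 centroid ang -134.99 resid mm 0.08
a side y line dir -88.81 offset@pivot mm 0.7 centroid ang -88.33 resid mm 0.20
a side r line dir -139.38 offset@pivot mm 6.7 centroid ang -132.25 resid mm 0.67
g top r line dir -88.57 offset@pivot mm 1.2 centroid ang -87.29 resid mm 0.32
g top y line dir -94.05 offset@pivot mm 11.8 centroid ang -87.97 resid mm 0.33
g side y line dir -89.60 offset@pivot mm 1.5 centroid ang -88.80 resid mm 0.31
-87 [[225.72, 176.83], [226.63, 178.52], [306.65, 151.91], [306.38, 159.27]]
-88 [[225.72, 177.39], [226.63, 179.06], [306.08, 151.95], [305.82, 159.3]]
-89 [[225.71, 177.94], [226.62, 179.61], [305.52, 151.97], [305.26, 159.33]]
-90 [[225.69, 178.5], [226.6, 180.16], [304.95, 152.0], [304.7, 159.35]]
```

Lever and marker agree within about 0.5° (top line fits -88.6° and -89.0°). A final check of the cup and the other things, then I hand in.

Run:
```python
from h import *
d=np.load("g_top.npy")
for t in ("steel_tin","paddle","jar","bowl","white_mug","cup_center"):
    for r in bot.masks_of("top",t)[:4 if t=="cup_center" else 1]: print(t,round(r["p"],2),np.round(r["box"]).astype(int),np.median(maskpts("top",d,r["region"]),0).round(3))
hh=cv2.cvtColor(cv2.imread("pics/g_top.png"),cv2.COLOR_BGR2HSV);r,c=np.nonzero((hh[...,0]>=40)&(hh[...,0]<=85)&(hh[...,1]>70)&(d>0));P=world("top",d,np.c_[c,r])
P=P[(np.hypot(P[:,0]-.4585,P[:,1]+.0165)<.06)&(P[:,2]>.08)];print("rim",len(P),P[:,2].mean(),cv2.minEnclosingCircle(P[:,:2].astype(np.float32)))
a=cv2.imread("pics/a_side.png");g=cv2.imread("pics/g_side.png");cv2.imwrite("pics/g_s.png",cv2.resize(g[90:370,140:450],(664,600),interpolation=3))
```

```text
steel_tin 0.65 [373 179 405 212] [ 0.502 -0.438  0.125]
paddle 0.8 [304 152 375 169] [ 0.64  -0.243  0.011]
jar 0.79 [384 146 411 179] [ 0.632 -0.468  0.113]
bowl 0.64 [319 109 364 149] [ 0.768 -0.279  0.022]
white_mug 0.76 [144 230 179 252] [0.343 0.331 0.029]
cup_center 0.91 [302 249 319 274] [ 0.293 -0.174  0.06 ]
cup_center 0.82 [336 275 379 318] [ 0.181 -0.331  0.079]
cup_center 0.71 [266 126 293 152] [ 0.714 -0.058  0.058]
cup_center 0.62 [254 198 275 225] [ 0.465 -0.015  0.021]
rim 61 0.08930003217204642 ((0.4590962827205658, -0.01712804101407528), 0.03191830590367317)
```

View pics/g_s.png

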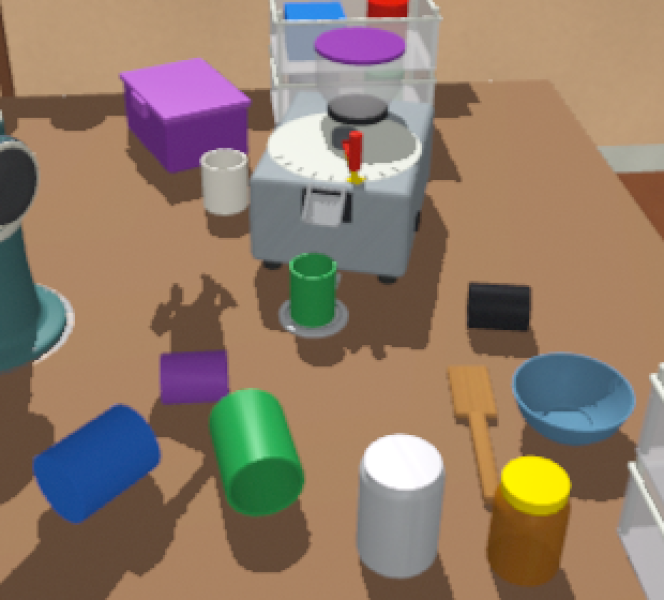

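The cup stands upright on the tray (crop 313,290), the lever is over the marker (355,160), and everything else is where it was.

```bash
python3 -c "
from workcell import bot
print(bot.finish_job())"
```

```text
the job is handed in; nothing more can be done
None
```

The mill is ready and the job is handed in. The small green cup stands upright on the tray, released, and the red feed lever points along the yellow marker. Robot time was about 19 s of the 58 s allowed.

- **Cup:** the last camera check puts the rim centre at (0.459, -0.017), against a tray centre of (0.4585, -0.0165). The rim height measured 0.089 m, where 0.091 m was expected, which is within camera error.
- **Lever:** after release, the top view gave about -88.6° for the lever and -89.0° for the marker by line direction. By centroid it gave -87.3° and -87.2°. They agree to about 0.5°. The side view could not fit the lever arm because the post hides it, but the post and marker look aligned there.
- **Other things:** the tin, paddle, jar, bowl and mug all measured within 1 mm of where they started. The other cups look unmoved in the last side picture. The arm was clear of everything at hand-in, and the highest wrist force I saw was about 11 N, read at the end of each move.

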